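# Back off a strap winch and lock its drum for a new strap

## Task

The strap winch on the board needs its drum set for a new strap. Throw the pawl right back so that it lies against its stop, clear of the ratchet wheel, then wind the crank backward until it stands straight up, which brings the slot in the drum to the top, and flip the pawl forward again so that it sits down between two teeth and locks the drum. Do not shove the other tools on the bench about.

Things in the scene. Friction and masses are not known exactly. Their poses are not given: they have to be found in the camera images.
- winch: hand-cranked strap winch, bare steel, fixed on an 18 mm plywood board (200 x 190 mm). Origin: centre of the board's underside. y axis: along the level drum axis, 150 mm up; z up. 5 mm side plates at y = +-47 mm, the drum (52 mm across, with a 9 mm slot right through) between. Ratchet wheel (108 mm across, 12 thick, 10 teeth 12 deep) and pawl outside the +y plate, crank outside the -y plate
- drum (a joint): angle in rad of drum, wheel and crank (one part). 0: crank straight up, slot facing up; positive: crank leans to winch +x. Starts at 0.8 to 1.55. Backward = lowering it; with the pawl down a tooth stops that at -0.13, 0.50 or 1.13. Forward, the pawl clicks over the teeth. Stiff: stays where left, needs 3 to 5 N at the grip
- pawl (a joint): angle in rad of the pawl about its level pivot bolt. 0: down in the root of the teeth; 0.17: on a tooth's tip. Positive: thrown back to winch -x; past 1.7 it falls back on its stop at 2.1, below 1.5 it falls forward on the wheel. Starts lying on the wheel (0 to 0.18). Dropped with the drum between -0.10 and 0.15 it goes in between two teeth and reads 0 to 0.09; at -0.13 it lands on a tip
- pawl_bar (a point): middle of the pawl's lifting bar, a round level steel bar 12 mm across that sticks out 48 mm from the pawl to winch +y, free all round; this point is 25 mm from the pawl's side. At pawl angle a it lies 50 mm * cos(a) along winch +x and 50 mm * sin(a) up from pawl_pivot
- pawl_pivot (a point): point on the pawl's pivot axis, opposite the middle of the lifting bar (winch x -66, y 94, z 210 mm)
- grip_mid (a point): middle of the crank's grip, a black plastic sleeve 28 mm across and 92 mm long that spins freely on its pin, level, pointing to winch -y; the crank arm (8 mm flat bar) is 49 mm from this point. At drum angle d it lies 125 mm * sin(d) along winch +x and 125 mm * cos(d) up from crank_axis
- crank_axis (a point): point on the drum's axis, opposite the middle of the crank's grip (winch x 0, y -119, z 150 mm)
- drill_vise: grey cast drill-press vise with a brass disc in its jaws, 190 x 125 x 50 mm, loose on the bench; leave it alone. Origin: centre of its underside
- wrench: steel wrench, 190 mm long, lying flat, loose; leave it alone. Origin: its middle
- screwdriver: screwdriver with a black handle, 210 mm long, lying flat, loose; leave it alone. Origin: its middle

How it is judged:
By the outcome, as a careful person would: the job done as asked, in the order asked, and still so for the second after the job is handed in, with the robot touching nothing.
It also fails if it takes over 59 s, if anything falls off the work surface, if the arm or the gripper's body presses on something with over 40 N, if the wrist force passes 120 N, or if a joint passes its speed limit or range.

## Robot

A 6-joint arm with a two-finger parallel gripper is mounted at the origin on the work surface. World frame = base frame: x ahead of the robot, y to its left, z up, the work surface at z = 0. Lengths are in m, angles in degrees, forces in N, time in s.
With the tool pointing down it reaches from about 0.35 to 0.875 m from the base axis. Payload 4.2 kg.
Tool frame: the origin (TCP) lies at the very end of the fingers, on their centre line; the grasp point (between the pads) lies 19 mm behind it (tcp_to_grasp is the z of the grasp point in the tool frame, in m); z points along the fingers, y is the direction in which the jaws open and shut (so a half turn about z gives the same grasp; the last joint's range is limited). The gripper opens to 87 mm and grips with 3 to 60 N. Pads are 19 mm wide; open, the fingers measure 117 mm over their backs; the gripper's body (75 mm by 190 mm) begins 51 mm behind the grasp point.
Start: joints at [89.702, 22.042, 0.453, 0, -68.411, -14.817], TCP at [0.163, 0.603, 0.223] pointing down, gripper open.
Joint ranges: [-179.83, 179.83], [-69.29, 118.12], [-61.27, 80.66], [-181.25, 117.63], [-171.15, -9.14], [-177.46, 177.46]. Speed limits (degrees/s): [159.86, 159.86, 180, 180, 180, 180].

## Interface

Orientations are given as a 3x3 rotation matrix whose columns are the frame's x, y, z axes.
In Python, from station import sense, capture, camera_params, finish_job, tcp_to_grasp gives the robot as it stands.
- The arm moves only by the shell command python3 -m inch 'ROWS'. ROWS is JSON, a list of rows, each an object of numbers: "jaw": the closure in counts, from 0 (fully open) to 255 (shut); "x", "y", "z": the shift along the world's x, y, z normalised to -1 to 1, where 1 is 0.06 m; "ax", "ay", "az": the turn, a rotation vector about the world's x, y, z normalised to -1 to 1, where 1 is 10 degrees. A call has 1 to 12 rows; each row shifts and turns the pose as measured when the row begins; what a row does not reach is not made up. A row lasts 1/8 s, in which the tool goes at most 62.5 mm and 10.7 degrees, less where a joint would pass 70% of its speed; a pose out of reach is approached as far as the arm can. A call with a number of a shift or a turn outside -1 to 1 is refused whole. A call with a gripper value outside its range is refused whole. The fingers move at their own pace and stop on an object; the grip force is fixed at half the most. Time passes only in rows, so rows that do not move let the fingers close. It gives the time, the measured TCP pose, the force and the opening at its end, in the units of the state.
- sense(): the state, without advancing time (a new reading comes with each control period).
- capture(name): name is "scene" or "side" or "wrist"; returns the picture (400x640x3 uint8, red, green, blue); there is no depth.
- camera_params(name): a dict with "vfov" (degrees; the focal length in pixels is half the picture's height over the tangent of half this angle, whatever the lens; pixels are square), "cx", "cy" (the principal point, pixels), "D" ([k1, k2, p1, p2, k3] as OpenCV has them; the pictures are not rectified), "R" (3x3) and "t" (3): a world point X has camera coordinates R X + t. Camera axes: x right, y down, z forward; pixel columns grow to the right and rows downward; lengths in m; the calibration is good to about 2 mm. A picture is of the moment at which its call begins: read the wrist's pose just before it. camera_params takes no time and is no camera call; for the wrist camera it gives the pose at the moment of the call.
- finish_job(): hands the job in, once; it reports no verdict.
The state is a dict: "time_s": time; "joints": joint angles; "joint_velocities": joint speeds; "effort": joint torques, N m; "tcp_pos": TCP position; "ee_rot": TCP orientation; "wrist_force": force on the tool from outside, world axes, zero at the start; "moment": the same for the moment, N m; "gripper_width": opening from 0.0 (shut) to 1.0 (fully open).
Only numpy, scipy, OpenCV 4.12 (cv2) and the standard library are available. Lean on these libraries where they do the work, as an engineer would, in place of code of your own. Each camera call takes 0.05 s, during which the arm holds its last target.

## Working session

There is one attempt and no reset: what is moved stays moved. The work goes in short steps, Python scripts to look and compute and a shell command to move; the robot and the scene stay as the last step left them, time stands still between calls to the robot, and variables do not carry over. Pictures are saved under pics/ and viewed, and the job is handed in when it is done.

```bash
ls; mkdir -p pics; python3 - <<'E'
from station import *
import cv2
s=sense();print(s, tcp_to_grasp)
for n in ["scene","side","wrist"]:
    p=camera_params(n);print(n,p)
    cv2.imwrite(f"pics/{n}0.png",capture(n)[:,:,::-1])
E
```

```text
pics
{'time_s': 0.0, 'joints': array([ 8.97027325e+01,  2.20910938e+01,  3.79282618e-01, -3.07003012e-02,
       -6.84098570e+01, -1.48181692e+01]), 'joint_velocities': array([ 0.01657223, -0.02187906,  0.03962883, -0.01453045,  0.0189263 ,
       -0.0771657 ]), 'effort': array([-1.63915080e-03, -3.90668285e+01,  1.87403512e+01,  4.21963826e+00,
        1.09082865e-02, -2.03741201e-04]), 'tcp_pos': array([0.162777  , 0.60280483, 0.22144826]), 'ee_rot': array([[ 9.65350856e-01, -2.60954911e-01, -5.09238366e-04],
       [-2.60955400e-01, -9.65348528e-01, -2.12084612e-03],
       [ 6.18527022e-05,  2.18024912e-03, -9.99997621e-01]]), 'wrist_force': array([-0.72688318, -0.27353336, -0.15994688]), 'moment': array([ 0.0024087 , -0.01915429, -0.01974587]), 'gripper_width': 0.997740835094599} -0.0187
scene {'vfov': 57.29564311834235, 'cx': 316.2687696791068, 'cy': 200.05856520563322, 'D': array([-0.0165313,  0.       ,  0.       ,  0.       ,  0.       ]), 'R': array([[-0.40875761,  0.91263841,  0.00288973],
       [ 0.54002765,  0.24442071, -0.80537485],
       [-0.73572233, -0.32764256, -0.5927588 ]]), 't': array([ 0.16357297, -0.18628726,  1.35430445])}
side {'vfov': 44.16576859649664, 'cx': 316.64366837392987, 'cy': 204.38127555973338, 'D': array([-0.07810967,  0.        ,  0.        ,  0.        ,  0.        ]), 'R': array([[ 8.10690004e-01, -5.85475556e-01,  3.03116941e-04],
       [-4.07534494e-01, -5.64672048e-01, -7.17677584e-01],
       [ 4.20353844e-01,  5.81690512e-01, -6.96375469e-01]]), 't': array([-0.43325444,  0.41671599,  1.07323201])}
wrist {'vfov': 59.459918326410325, 'cx': 321.38115152563233, 'cy': 201.7958372633227, 'D': array([-0.03381929,  0.        ,  0.        ,  0.        ,  0.        ]), 'R': array([[-0.2608253 , -0.965382  ,  0.00278631],
       [-0.92836355,  0.25161326,  0.27355417],
       [-0.26478534,  0.06876314, -0.96185256]]), 't': array([ 0.62385908, -0.0337529 ,  0.39077787])}
```

View pics/scene0.png

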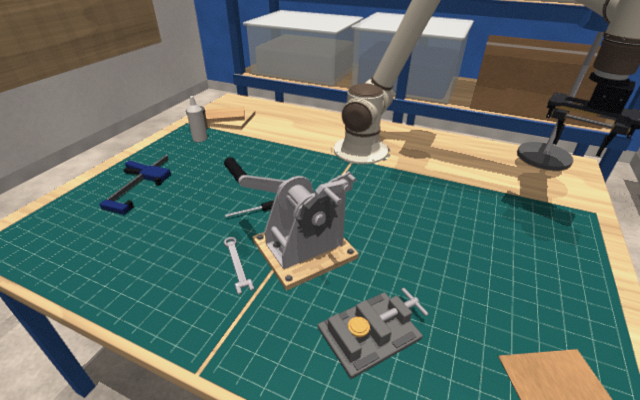

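View pics/side0.png

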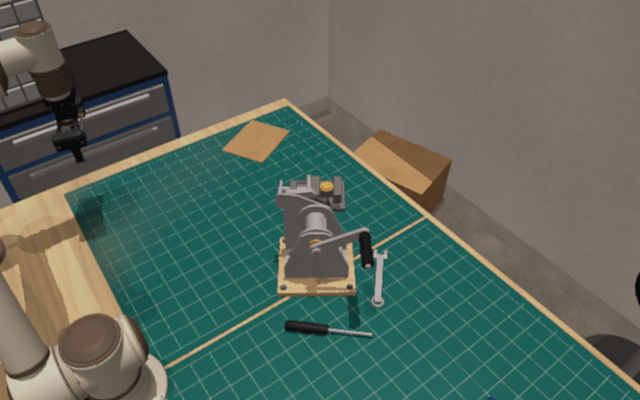

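View pics/wrist0.png

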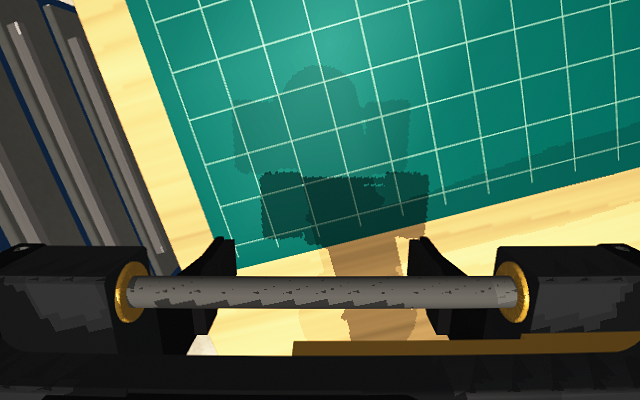

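The scene view shows the winch around (305,220), with its wheel facing the camera and the crank out to (235,168). In the side view the board corners are around (280,290) and (352,293). I'll enlarge both.

```bash
python3 - <<'E'
import cv2
a=cv2.imread("pics/scene0.png")[145:295,215:375];cv2.imwrite("pics/sc_c.png",cv2.resize(a,None,fx=5,fy=4*1.0,interpolation=cv2.INTER_CUBIC) if 0 else cv2.resize(a,None,fx=4,fy=4,interpolation=cv2.INTER_CUBIC))
a=cv2.imread("pics/side0.png")[170:310,265:395];cv2.imwrite("pics/si_c.png",cv2.resize(a,None,fx=4,fy=4,interpolation=cv2.INTER_CUBIC))
E
```

```text
(no output)
```

View pics/sc_c.png

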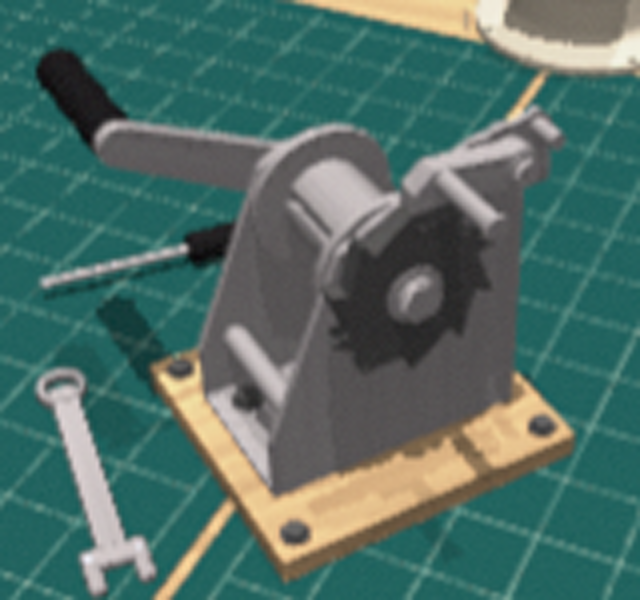

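View pics/si_c.png

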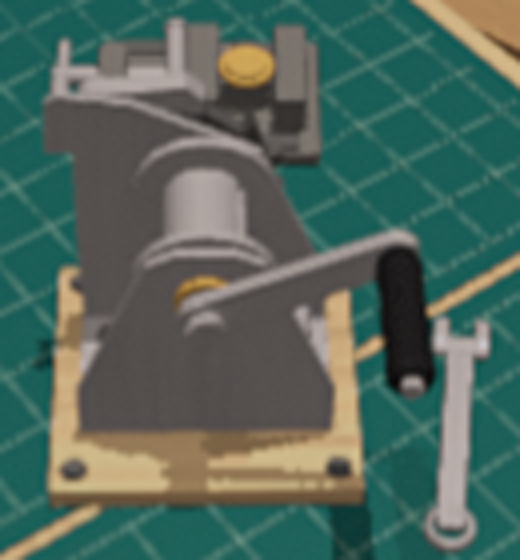

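```bash
cat > h.py <<'E'
import numpy as np, cv2
from station import *
def K(p):
    f=200/np.tan(np.radians(p["vfov"]/2)); return np.array([[f,0,p["cx"]],[0,f,p["cy"]],[0,0,1.]])
def proj(p,X):
    X=np.atleast_2d(X).astype(float)
    return cv2.projectPoints(X,cv2.Rodrigues(np.array(p["R"]))[0],np.array(p["t"]),K(p),np.array(p["D"]))[0][:,0]
def W(v,X):  # winch mm -> world m
    c,s=np.cos(v[2]),np.sin(v[2]); X=np.atleast_2d(X)/1000.
    return np.c_[v[0]+c*X[:,0]-s*X[:,1], v[1]+s*X[:,0]+c*X[:,1], X[:,2]]
def bar(a,y=94): return [-66+50*np.cos(a),y,210+50*np.sin(a)]
def grip(d,y=-119): return [125*np.sin(d),y,150+125*np.cos(d)]
E
cat > fit.py <<'E'
from h import *
from scipy.optimize import least_squares
S=lambda x,y:(x/4+215,y/4+145)
T=lambda x,y:(x/4+265,y/4+170)
sc,si=camera_params("scene"),camera_params("side")
A=[([100,95,18],S(285,567)),([-100,95,18],S(575,435)),([100,-95,18],S(152,368))]
B=[([-100,-95,18],T(50,494)),([100,-95,18],T(362,493)),([-100,95,18],T(62,268))]
def res(q,full=False):
    a=[x for x,_ in A]+[bar(q[4],117),grip(q[3],-165)]
    b=[x for x,_ in B]+[grip(q[3],-165)]
    ua=[u for _,u in A]+[S(492,215),S(55,68)]
    ub=[u for _,u in B]+[T(411,383)]
    r=np.r_[proj(sc,W(q,a))-ua,proj(si,W(q,b))-ub]
    return r if full else r.ravel()
best=None
for yaw in np.arange(0,6.3,.7):
    f=least_squares(res,[.5,0,yaw,1.2,.1],loss="soft_l1")
    if best is None or f.cost<best.cost: best=f
print(best.x,best.cost);print(res(best.x,True).round(1))
q=best.x
np.save("q.npy",q)
for n,P in dict(pivot=[-66,94,210],bar=bar(q[4]),grip=grip(q[3]),crank_axis=[0,-119,150]).items(): print(n,W(q,P))
E
python3 fit.py
```

```text
[ 0.55957701  0.03743381 -0.61497106  1.10303575  0.31010417] 6.4266668361218615
[[-0.8 -1.6]
 [-0.2 -0.9]
 [-0.8 -1.3]
 [ 1.1  0.3]
 [-0.3 -0.3]
 [-0.4 -1.9]
 [ 0.2 -2.4]
 [-0.3 -0.9]
 [ 0.4  0.1]]
pivot [[0.55990073 0.15228979 0.21      ]]
bar [[0.59879227 0.12481898 0.22525789]]
grip [[ 0.5820531  -0.1241343   0.20636107]]
crank_axis [[ 0.49092175 -0.05976422  0.15      ]]
```

```bash
python3 -m inch '[{"jaw":0,"x":0.3,"y":-0.3,"z":1,"az":0.7},{"jaw":0,"x":0.7,"y":-0.7,"z":1,"az":0.7},{"jaw":0,"x":0.7,"y":-0.7,"z":1,"az":0.7},{"jaw":0,"x":0.7,"y":-0.7,"az":0.7},{"jaw":0,"x":0.7,"y":-0.7,"az":0.7},{"jaw":0,"x":0.7,"y":-0.7,"az":0.7},{"jaw":0,"x":0.7,"y":-0.7,"az":0.7},{"jaw":0,"x":0.7,"y":-0.7,"az":0.7},{"jaw":0,"az":0.7},{"jaw":0,"az":0.7}]'
python3 - <<'E'
from h import *
s=sense();print(s["joints"].round(1),s["tcp_pos"].round(3),s["ee_rot"].round(3))
p=camera_params("wrist");print("cam",-p["R"].T@p["t"])
cv2.imwrite("pics/w1.png",capture("wrist")[:,:,::-1])
q=np.load("q.npy");print(proj(p,W(q,[bar(q[4]),bar(q[4],117),[-66,94,210],[100,95,18],[-100,95,18]])))
E
```

```text
[ 89.7  22.1   0.4  -0.  -68.4 -14.8] [0.163 0.603 0.222] [[ 0.965 -0.261 -0.   ]
 [-0.261 -0.965 -0.002]
 [ 0.     0.002 -1.   ]]
cam [0.2348683  0.58392394 0.38351134]
[[-101643.47878441  145749.6903975 ]
 [-125822.13426754  195115.88213514]
 [  -6827.12071912   10073.4877276 ]
 [    650.25861388    -359.33093629]
 [    691.97669848    -356.81703361]]$[0]: bad value
```

View pics/w1.png

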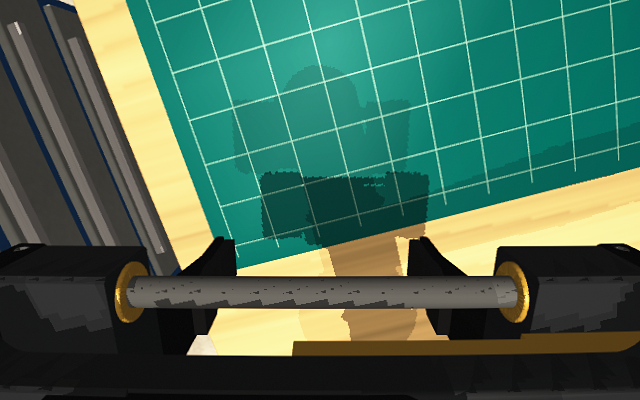

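```bash
python3 -m inch '[{"jaw":0,"x":0.3,"y":-0.3,"z":1,"ax":0,"ay":0,"az":0.7},{"jaw":0,"x":0.7,"y":-0.7,"z":1,"ax":0,"ay":0,"az":0.7},{"jaw":0,"x":0.7,"y":-0.7,"z":1,"ax":0,"ay":0,"az":0.7},{"jaw":0,"x":0.7,"y":-0.7,"z":0,"ax":0,"ay":0,"az":0.7},{"jaw":0,"x":0.7,"y":-0.7,"z":0,"ax":0,"ay":0,"az":0.7},{"jaw":0,"x":0.7,"y":-0.7,"z":0,"ax":0,"ay":0,"az":0.7},{"jaw":0,"x":0.7,"y":-0.7,"z":0,"ax":0,"ay":0,"az":0.7},{"jaw":0,"x":0.7,"y":-0.7,"z":0,"ax":0,"ay":0,"az":0.7},{"jaw":0,"x":0,"y":0,"z":0,"ax":0,"ay":0,"az":0.7},{"jaw":0,"x":0,"y":0,"z":0,"ax":0,"ay":0,"az":0.7}]'
python3 - <<'E'
from h import *
s=sense();print(s["joints"].round(1),s["tcp_pos"].round(3),s["ee_rot"].round(3))
p=camera_params("wrist");print("cam",-p["R"].T@p["t"])
cv2.imwrite("pics/w2.png",capture("wrist")[:,:,::-1])
q=np.load("q.npy");print(proj(p,W(q,[bar(q[4]),bar(q[4],117),[-66,94,210],[100,95,18],[-100,95,18]])))
E
```

```text
time_s: 1.45
tcp_pos: [0.4605, 0.3005, 0.3722]
ee_rot: [[0.541, 0.841, 0.008], [0.841, -0.541, 0.001], [0.005, 0.007, -1.0]]
wrist_force: [0.2, -0.3, 0.7]
gripper_width: 1.0
[ 50.2  10.6   5.4   0.3 -84.5  97. ] [0.46  0.3   0.372] [[ 0.541  0.841  0.008]
 [ 0.841 -0.541  0.001]
 [ 0.005  0.007 -1.   ]]
cam [0.49933978 0.36367674 0.5343557 ]
[[536.26434517 260.76770944]
 [541.28917268 238.88490936]
 [482.13175309 252.88890294]
 [531.19344274 205.44127456]
 [404.69155985 200.33432227]]
```

View pics/w2.png

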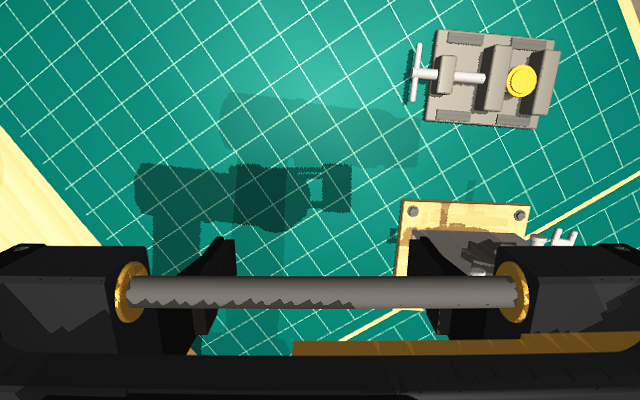

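The board corners show at (530,205) and (402,201), within about 2 px of the prediction. Next I'll go over the bar.

```bash
python3 -m inch '[{"jaw":90,"x":0.4,"y":-0.5,"z":0,"ax":0,"ay":0,"az":-0.2},{"jaw":90,"x":0.6,"y":-0.8,"z":0,"ax":0,"ay":0,"az":0},{"jaw":90,"x":0.6,"y":-0.8,"z":0,"ax":0,"ay":0,"az":0},{"jaw":90,"x":0.6,"y":-0.8,"z":0,"ax":0,"ay":0,"az":0},{"jaw":90,"x":0.1,"y":0,"z":0,"ax":0,"ay":0,"az":0},{"jaw":90,"x":0,"y":0,"z":0,"ax":0,"ay":0,"az":0}]'
python3 - <<'E'
from h import *
s=sense();print(s["joints"].round(1),s["tcp_pos"].round(3))
p=camera_params("wrist")
im=capture("wrist")[:,:,::-1].copy();cv2.imwrite("pics/w3.png",im)
cv2.imwrite("pics/w3c.png",cv2.resize(im[60:260,200:460],None,fx=3,fy=3,interpolation=cv2.INTER_CUBIC))
q=np.load("q.npy");print(proj(p,W(q,[bar(q[4]),bar(q[4],117),bar(0,117),[-66,94,210],[100,95,18],[-100,95,18]])))
np.savez("w3.npz",**{k:p[k] for k in p})
E
```

```text
time_s: 2.25
tcp_pos: [0.6008, 0.1226, 0.3702]
ee_rot: [[0.573, 0.819, 0.005], [0.819, -0.573, -0.0], [0.003, 0.004, -1.0]]
wrist_force: [0.2, 0.6, 0.5]
gripper_width: 0.654
[ 2.670e+01  1.740e+01  1.430e+01  1.000e-01 -8.660e+01  1.183e+02] [0.601 0.123 0.37 ]
[[317.8587755  188.15246686]
 [317.90206617 162.82112348]
 [320.56033802 160.12057737]
 [267.43255853 184.21654477]
 [398.84642101 154.87287334]
 [263.06533224 154.3399479 ]]
```

View pics/w3.png

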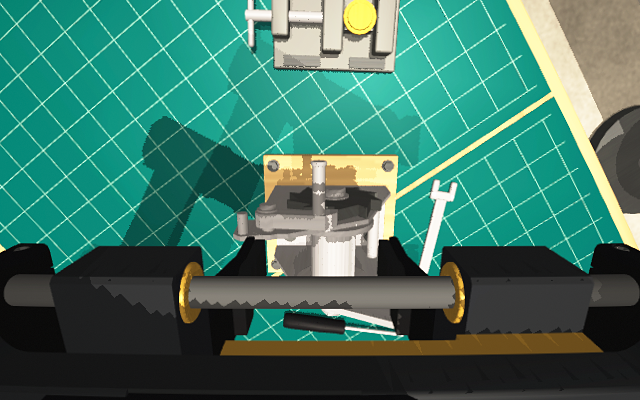

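View pics/w3c.png

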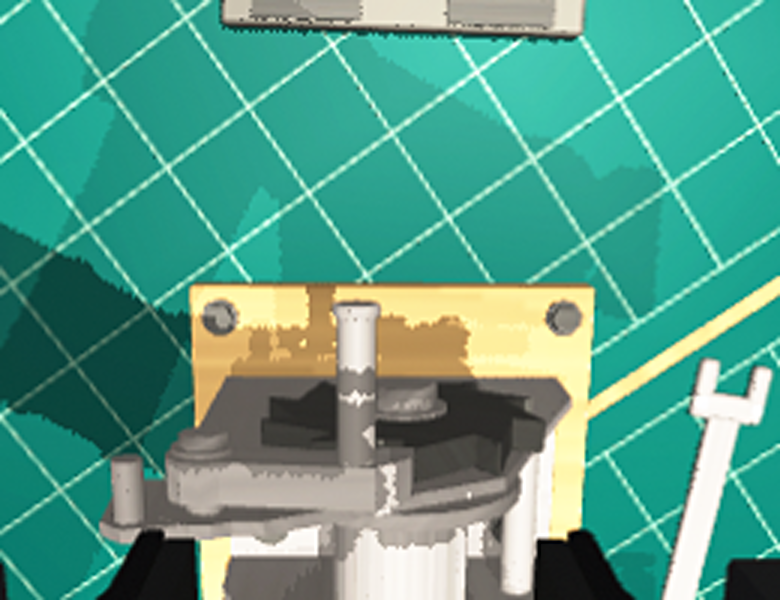

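The wrist view shows the board's +y corners at (263.7,155) and (397.3,155), and the bar tip at (319,162). I'll refit with these and correct the board-top corner picks.

```bash
python3 - <<'E'
import cv2
a=cv2.imread("pics/scene0.png")[225:300,245:365];cv2.imwrite("pics/sc_d.png",cv2.resize(a,None,fx=6,fy=6,interpolation=cv2.INTER_CUBIC))
a=cv2.imread("pics/side0.png")[230:310,270:370];cv2.imwrite("pics/si_d.png",cv2.resize(a,None,fx=6,fy=6,interpolation=cv2.INTER_CUBIC))
E
```

```text
(no output)
```

View pics/sc_d.png

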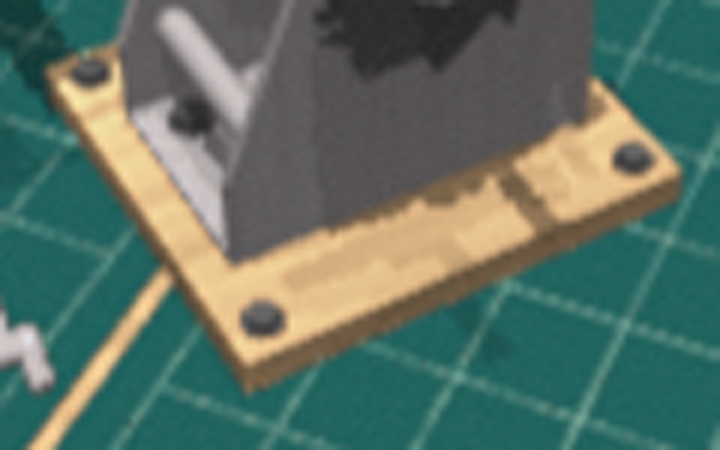

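View pics/si_d.png

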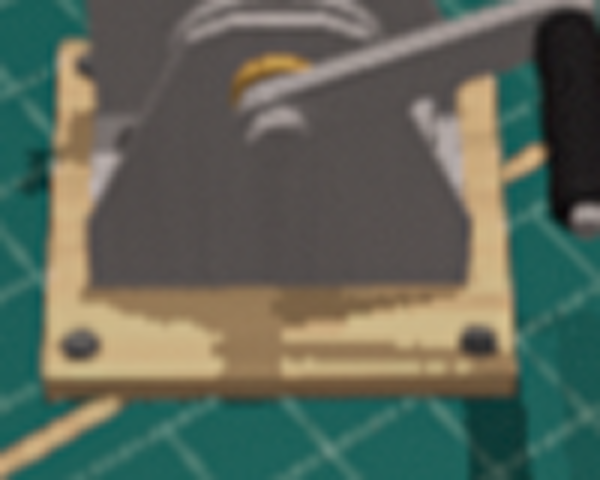

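```bash
cat > fit2.py <<'E'
from h import *
from scipy.optimize import least_squares
S=lambda x,y:(x/4+215,y/4+145)
T=lambda x,y:(x/4+265,y/4+170)
sc,si=camera_params("scene"),camera_params("side"); w=dict(np.load("w3.npz"))
A=[([100,95,18],(286.2,286.3)),([-100,95,18],(358.7,253.7)),([100,-95,18],(253,236.7))]
B=[([-100,-95,18],(277.3,293.2)),([100,-95,18],(356,293)),([-100,95,18],(279.7,237))]
C=[([-100,95,18],(263.7,155)),([100,95,18],(397.3,155))]
def res(q,full=False):
    X=[[x for x,_ in A]+[bar(q[4],117),grip(q[3],-165)],[x for x,_ in B]+[grip(q[3],-165)],[x for x,_ in C]+[bar(q[4],117)]]
    U=[[u for _,u in A]+[S(492,215),S(55,68)],[u for _,u in B]+[T(411,383)],[u for _,u in C]+[(319,162.5)]]
    r=np.concatenate([proj(c,W(q,x))-u for c,x,u in zip((sc,si,w),X,U)])
    return r if full else r.ravel()
f=least_squares(res,[.56,.037,-.615,1.1,.2],loss="soft_l1");q=f.x
print(q);print(res(q,True).round(1));np.save("q.npy",q)
for n,P in dict(pivot=[-66,94,210],bar=bar(q[4]),grip=grip(q[3]),crank_axis=[0,-119,150]).items(): print(n,W(q,P).round(4))
E
python3 fit2.py
```

```text
[ 0.55945433  0.03716832 -0.61388343  1.1014783   0.27426174]
[[-0.8 -1.2]
 [-0.2 -1. ]
 [-0.9 -1. ]
 [ 0.8  0.9]
 [-0.4 -0.4]
 [-0.2 -1.5]
 [-0.2 -2.1]
 [ 0.5 -0.8]
 [ 0.4  0.1]
 [-0.7 -0.4]
 [ 1.5 -0. ]
 [-0.6  0.3]]
pivot [[0.5597 0.152  0.21  ]]
bar [[0.599  0.1243 0.2235]]
grip [[ 0.582  -0.1243  0.2065]]
crank_axis [[ 0.4909 -0.0601  0.15  ]]
```

```bash
python3 - <<'E'
from h import *
q=np.load("q.npy");t=sense()["tcp_pos"]
print(((W(q,[-17,97,200])[0]-t)/.06).round(3))
for a in (.17,.4,.7,1,1.3,1.6,1.9,2.1): print(a,W(q,np.array(bar(a,97))-[0,0,19])[0].round(4))
E
```

```text
[ 0.016  0.056 -2.838]
0.17 [0.6017 0.1261 0.1995]
0.4 [0.599  0.1279 0.2105]
0.7 [0.5926 0.1324 0.2232]
1 [0.5835 0.1389 0.2331]
1.3 [0.5723 0.1468 0.2392]
1.6 [0.5602 0.1553 0.241 ]
1.9 [0.5482 0.1638 0.2383]
2.1 [0.5407 0.169  0.2342]
```

```bash
python3 -m inch '[{"jaw":130,"x":0,"y":0.05,"z":-0.4,"ax":0,"ay":0,"az":0},{"jaw":130,"x":0,"y":0,"z":-0.8,"ax":0,"ay":0,"az":0},{"jaw":130,"x":0,"y":0,"z":-0.8,"ax":0,"ay":0,"az":0},{"jaw":130,"x":0,"y":0,"z":-0.6,"ax":0,"ay":0,"az":0},{"jaw":130,"x":0,"y":0,"z":-0.2,"ax":0,"ay":0,"az":0},{"jaw":130,"x":0,"y":0,"z":0,"ax":0,"ay":0,"az":0}]'
python3 - <<'E'
from h import *
cv2.imwrite("pics/w4.png",capture("wrist")[100:340,160:500,::-1])
im=capture("scene")[:,:,::-1];cv2.imwrite("pics/s4.png",cv2.resize(im[130:290,220:380],None,fx=3.5,fy=3.5,interpolation=cv2.INTER_CUBIC))
E
```

```text
time_s: 3.05
tcp_pos: [0.5965, 0.1342, 0.2024]
ee_rot: [[0.564, 0.826, 0.013], [0.826, -0.564, 0.003], [0.01, 0.009, -1.0]]
wrist_force: [0.8, 1.3, 0.7]
gripper_width: 0.493
```

View pics/w4.png

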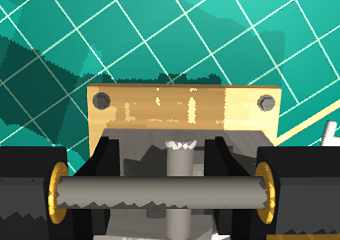

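View pics/s4.png

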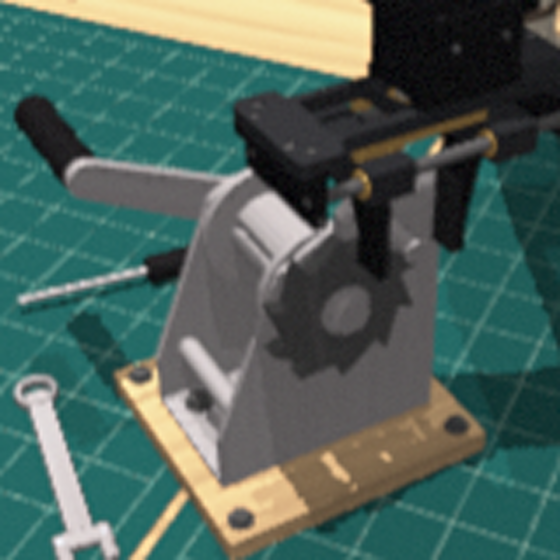

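The fingers straddle the bar, which shows right of centre. The tool drifted about 8 mm toward winch -x, so I'll correct that before closing.

```bash
python3 -m inch '[{"jaw":130,"x":0.09,"y":-0.13,"z":-0.04,"ax":-0.02,"ay":0.07,"az":-0.06},{"jaw":130,"x":0,"y":0,"z":0,"ax":0,"ay":0,"az":0}]'; python3 -m inch '[{"jaw":255,"x":0,"y":0,"z":0,"ax":0,"ay":0,"az":0},{"jaw":255,"x":0,"y":0,"z":0,"ax":0,"ay":0,"az":0},{"jaw":255,"x":0,"y":0,"z":0,"ax":0,"ay":0,"az":0},{"jaw":255,"x":0,"y":0,"z":0,"ax":0,"ay":0,"az":0}]'
python3 - <<'E'
from h import *
cv2.imwrite("pics/w5.png",capture("wrist")[100:340,160:500,::-1])
im=capture("scene")[:,:,::-1];cv2.imwrite("pics/s5.png",cv2.resize(im[130:290,220:380],None,fx=3.5,fy=3.5,interpolation=cv2.INTER_CUBIC))
E
```

```text
time_s: 3.4
tcp_pos: [0.6045, 0.1265, 0.2042]
ee_rot: [[0.573, 0.819, 0.007], [0.819, -0.573, 0.003], [0.006, 0.005, -1.0]]
wrist_force: [0.3, 0.2, -0.3]
gripper_width: 0.491
time_s: 3.9
tcp_pos: [0.6023, 0.128, 0.2048]
ee_rot: [[0.574, 0.819, 0.003], [0.819, -0.574, 0.006], [0.007, -0.001, -1.0]]
wrist_force: [-8.8, 8.4, 5.0]
gripper_width: 0.13
```

View pics/w5.png

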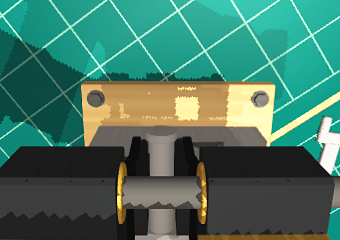

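View pics/s5.png

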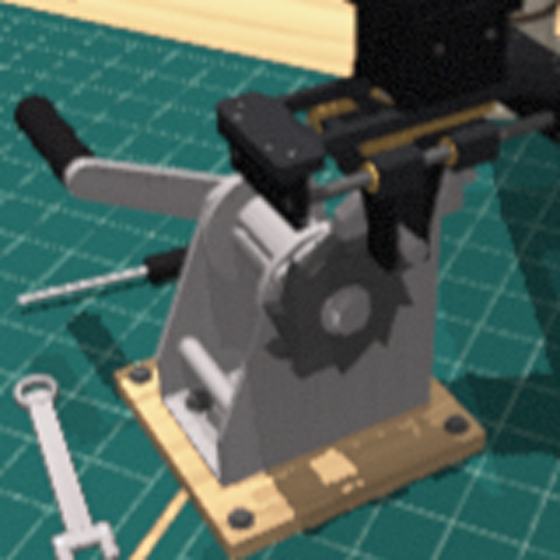

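The opening is 11 mm, so the bar is gripped. I'll lift along the arc.

```bash
python3 -m inch '[{"jaw":255,"x":-0.04,"y":0.03,"z":0.18,"ax":0,"ay":0,"az":0},{"jaw":255,"x":-0.11,"y":0.075,"z":0.21,"ax":0,"ay":0,"az":0},{"jaw":255,"x":0,"y":0,"z":0,"ax":0,"ay":0,"az":0}]'; python3 - <<'E'
from h import *
print(sense()["tcp_pos"],sense()["gripper_width"])
cv2.imwrite("pics/w6.png",capture("wrist")[100:340,160:500,::-1])
E
```

```text
time_s: 4.38
tcp_pos: [0.5946, 0.1335, 0.2284]
ee_rot: [[0.574, 0.819, 0.006], [0.819, -0.574, 0.003], [0.006, 0.003, -1.0]]
wrist_force: [-1.0, 0.8, -3.2]
gripper_width: 0.125
[0.59455545 0.13348993 0.22837723] 0.12508011127455929
```

View pics/w6.png

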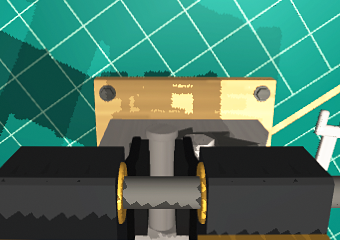

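```bash
python3 -m inch '[{"jaw":255,"x":-0.16,"y":0.11,"z":0.16,"ax":0,"ay":0,"az":0},{"jaw":255,"x":-0.18,"y":0.13,"z":0.09,"ax":0,"ay":0,"az":0},{"jaw":255,"x":0,"y":0,"z":0,"ax":0,"ay":0,"az":0}]'; python3 -m inch '[{"jaw":255,"x":-0.18,"y":0.13,"z":0.02,"ax":0,"ay":0,"az":0},{"jaw":255,"x":0,"y":0,"z":0,"ax":0,"ay":0,"az":0}]'
```

```text
time_s: 4.8
tcp_pos: [0.5792, 0.1444, 0.2463]
ee_rot: [[0.575, 0.818, 0.018], [0.818, -0.575, -0.002], [0.008, 0.015, -1.0]]
wrist_force: [0.4, -0.1, -4.4]
gripper_width: 0.123
time_s: 5.05
tcp_pos: [0.5715, 0.1499, 0.2504]
ee_rot: [[0.575, 0.818, 0.025], [0.818, -0.575, -0.005], [0.01, 0.023, -1.0]]
wrist_force: [0.4, -0.2, -3.3]
gripper_width: 0.124
```

```bash
python3 -m inch '[{"jaw":255,"x":-0.2,"y":0.14,"z":-0.06,"ax":0.02,"ay":0.1,"az":0},{"jaw":255,"x":-0.2,"y":0.14,"z":-0.05,"ax":0,"ay":0.05,"az":0},{"jaw":255,"x":0,"y":0,"z":0,"ax":0,"ay":0,"az":0}]'; python3 - <<'E'
from h import *
cv2.imwrite("pics/w7.png",capture("wrist")[100:340,160:500,::-1])
im=capture("scene")[:,:,::-1];cv2.imwrite("pics/s7.png",cv2.resize(im[130:290,220:380],None,fx=3.5,fy=3.5,interpolation=cv2.INTER_CUBIC))
E
```

```text
time_s: 5.42
tcp_pos: [0.5519, 0.164, 0.2494]
ee_rot: [[0.575, 0.818, 0.009], [0.818, -0.575, -0.006], [0.001, 0.011, -1.0]]
wrist_force: [-0.1, -1.5, 1.1]
gripper_width: 0.126
```

View pics/s7.png

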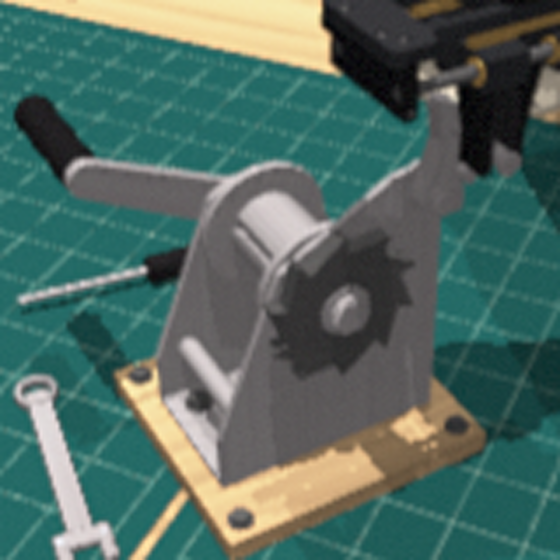

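View pics/w7.png

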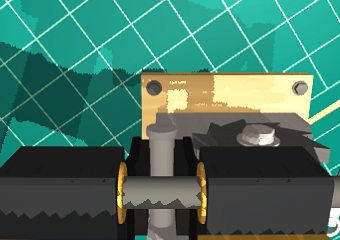

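The pawl is up past vertical and the bar is still held. I'll carry it on toward the stop.

```bash
python3 -m inch '[{"jaw":255,"x":-0.12,"y":0.09,"z":-0.06,"ax":0,"ay":0.04,"az":0},{"jaw":255,"x":-0.04,"y":0.03,"z":-0.03,"ax":0,"ay":0,"az":0},{"jaw":255,"x":0,"y":0,"z":0,"ax":0,"ay":0,"az":0}]';  python3 -m inch '[{"jaw":150,"x":0,"y":0,"z":0,"ax":0,"ay":0,"az":0},{"jaw":150,"x":0,"y":0,"z":0,"ax":0,"ay":0,"az":0},{"jaw":150,"x":0,"y":0,"z":0,"ax":0,"ay":0,"az":0}]'; python3 - <<'E'
from h import *
cv2.imwrite("pics/w8.png",capture("wrist")[100:340,160:500,::-1])
im=capture("scene")[:,:,::-1];cv2.imwrite("pics/s8.png",cv2.resize(im[130:290,220:380],None,fx=3.5,fy=3.5,interpolation=cv2.INTER_CUBIC))
E
```

```text
time_s: 5.9
tcp_pos: [0.5443, 0.1698, 0.2456]
ee_rot: [[0.575, 0.818, 0.005], [0.818, -0.575, -0.009], [-0.004, 0.009, -1.0]]
wrist_force: [0.4, -2.8, 3.6]
gripper_width: 0.125
time_s: 6.28
tcp_pos: [0.5424, 0.171, 0.2423]
ee_rot: [[0.576, 0.818, -0.001], [0.818, -0.576, -0.007], [-0.006, 0.003, -1.0]]
wrist_force: [-0.0, -0.2, 0.2]
gripper_width: 0.363
```

View pics/s8.png

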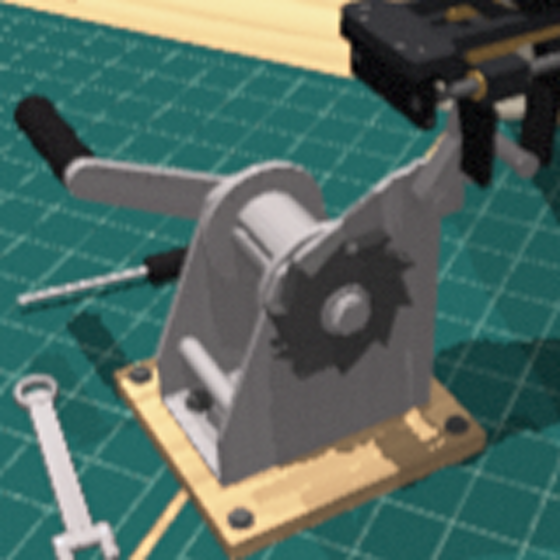

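View pics/w8.png

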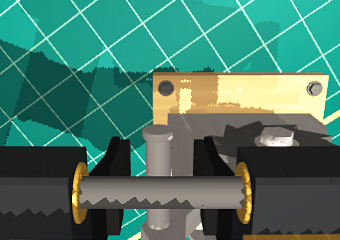

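The bar stays put between the open fingers. I'll rise clear and measure.

```bash
python3 -m inch '[{"jaw":110,"x":0,"y":0,"z":0.3,"ax":0,"ay":0,"az":0},{"jaw":110,"x":0,"y":0,"z":0.5,"ax":0,"ay":0,"az":0},{"jaw":110,"x":0,"y":0,"z":0.8,"ax":0,"ay":0,"az":0},{"jaw":110,"x":0,"y":0,"z":0.8,"ax":0,"ay":0,"az":0},{"jaw":50,"x":0,"y":0,"z":0,"ax":0,"ay":0,"az":0}]'; python3 - <<'E'
from h import *
q=np.load("q.npy")
p=camera_params("wrist")
im=capture("wrist")[:,:,::-1].copy()
for a in (1.6,1.9,2.1): print(a,proj(p,W(q,[bar(a,117),bar(a,94)])).round(1).tolist())
cv2.imwrite("pics/w9.png",cv2.resize(im[100:300,200:460],None,fx=3,fy=3))
im=capture("scene")[:,:,::-1].copy();P=camera_params("scene")
for a in (1.8,2.1): print(a,proj(P,W(q,[bar(a,117)])).round(1))
cv2.imwrite("pics/s9.png",cv2.resize(im[130:290,220:380],None,fx=3.5,fy=3.5,interpolation=cv2.INTER_CUBIC))
t=sense()["tcp_pos"];print(t)
for d in (1.1,.9,.7,.5,.3,.15,0): print(d,(W(q,np.array(grip(d))-[0,0,19])[0]).round(4))
E
```

```text
time_s: 7.0
tcp_pos: [0.5411, 0.1709, 0.3892]
ee_rot: [[0.576, 0.818, -0.004], [0.818, -0.576, -0.008], [-0.009, 0.001, -1.0]]
wrist_force: [-0.4, 0.3, -0.2]
gripper_width: 0.614
1.6 [[350.8, 170.5], [350.1, 196.8]]
1.9 [[333.2, 169.9], [332.9, 196.0]]
2.1 [[322.5, 169.0], [322.5, 194.7]]
1.8 [[364.4 176.5]]
2.1 [[369.7 176.9]]
[0.53959934 0.17054409 0.38451235]
1.1 [ 0.582  -0.1243  0.1877]
0.9 [ 0.5709 -0.1165  0.2087]
0.7 [ 0.5567 -0.1065  0.2266]
0.5 [ 0.5399 -0.0946  0.2407]
0.3 [ 0.5211 -0.0814  0.2504]
0.15 [ 0.5062 -0.0709  0.2546]
0 [ 0.4909 -0.0601  0.256 ]
```

View pics/s9.png

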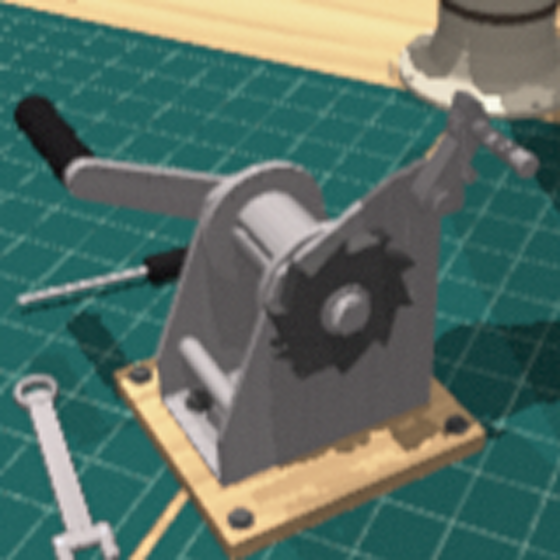

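View pics/w9.png

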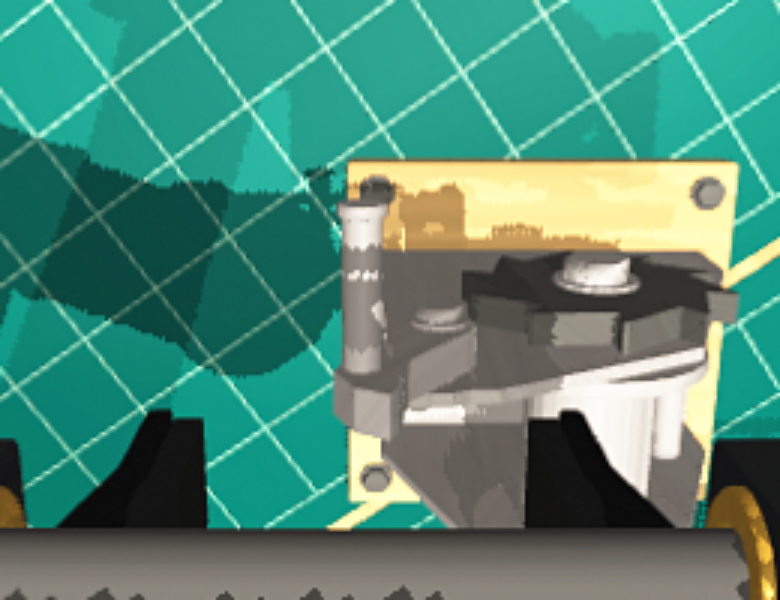

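The bar tip is at full-frame (321,169), which matches angle 2.1 (prediction 322.5,169). The pawl is on its stop. Next is the crank.

```bash
python3 -m inch '[{"jaw":60,"x":0.05,"y":-0.4,"z":0,"ax":0,"ay":0,"az":0},{"jaw":60,"x":0.13,"y":-0.85,"z":0,"ax":0,"ay":0,"az":0},{"jaw":60,"x":0.13,"y":-0.85,"z":0,"ax":0,"ay":0,"az":0},{"jaw":60,"x":0.13,"y":-0.85,"z":0,"ax":0,"ay":0,"az":0},{"jaw":60,"x":0.13,"y":-0.85,"z":0,"ax":0,"ay":0,"az":0},{"jaw":60,"x":0.13,"y":-0.8,"z":0,"ax":0,"ay":0,"az":0},{"jaw":60,"x":0,"y":-0.2,"z":0,"ax":0,"ay":0,"az":0},{"jaw":60,"x":0,"y":0,"z":0,"ax":0,"ay":0,"az":0}]'; python3 - <<'E'
from h import *
q=np.load("q.npy")
p=camera_params("wrist");s=sense();print(s["joints"].round(1),((W(q,np.array(grip(q[3]))-[0,0,19])[0]-s["tcp_pos"])/.06).round(3))
im=capture("wrist")[:,:,::-1].copy()
for d in (1.0,1.1,1.2): print(d,proj(p,W(q,[grip(d,-73),grip(d,-165)])).round(1).tolist())
cv2.imwrite("pics/w10.png",im)
E
```

```text
time_s: 8.1
tcp_pos: [0.5772, -0.1243, 0.3672]
ee_rot: [[0.572, 0.819, -0.042], [0.819, -0.573, -0.013], [-0.035, -0.027, -0.999]]
wrist_force: [-0.6, 0.1, -0.6]
gripper_width: 0.764
[  3.9  16.4  12.3   0.6 -88.3 141.2] [ 0.081  0.    -2.994]
1.0 [[324.0, 127.1], [323.5, 225.8]]
1.1 [[331.2, 125.9], [330.1, 221.7]]
1.2 [[336.7, 124.7], [335.2, 217.7]]
```

View pics/w10.png

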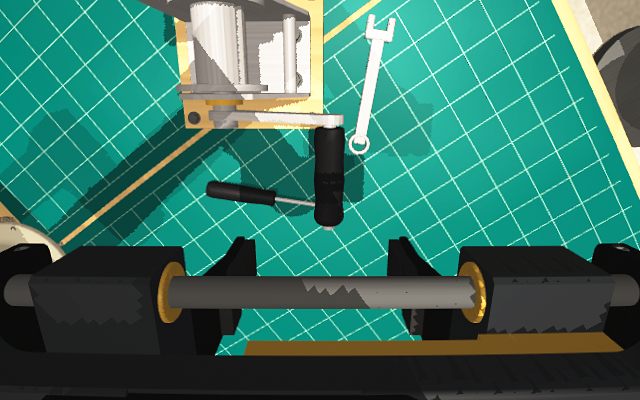

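The grip shows at u≈328, v 127 to 226, so the drum is at about 1.07. I'll descend and fix the tilt on the way.

```bash
python3 -m inch '[{"jaw":60,"x":0.05,"y":0,"z":-0.4,"ax":0.07,"ay":-0.22,"az":0},{"jaw":60,"x":0,"y":0,"z":-0.7,"ax":0,"ay":0,"az":0},{"jaw":60,"x":0,"y":0,"z":-0.6,"ax":0,"ay":0,"az":0},{"jaw":60,"x":0,"y":0,"z":0,"ax":0,"ay":0,"az":0}]'; python3 - <<'E'
from h import *
q=np.load("q.npy")
s=sense();print(((W(q,np.array(grip(1.07))-[0,0,19])[0]-s["tcp_pos"])/.06).round(3))
E
```

```text
time_s: 8.65
tcp_pos: [0.5797, -0.1174, 0.2628]
ee_rot: [[0.565, 0.825, -0.002], [0.825, -0.565, 0.001], [-0.0, -0.002, -1.0]]
wrist_force: [-0.7, 0.2, 0.3]
gripper_width: 0.769
[ 0.014 -0.098 -1.196]
```

```bash
python3 -m inch '[{"jaw":60,"x":0.02,"y":-0.1,"z":-0.4,"ax":0,"ay":0,"az":-0.06},{"jaw":60,"x":0,"y":-0.03,"z":-0.5,"ax":0,"ay":0,"az":0},{"jaw":60,"x":0,"y":0,"z":-0.25,"ax":0,"ay":0,"az":0},{"jaw":60,"x":0,"y":0,"z":0,"ax":0,"ay":0,"az":0}]'; python3 - <<'E'
from h import *
q=np.load("q.npy")
s=sense();print(((W(q,np.array(grip(1.07))-[0,0,19])[0]-s["tcp_pos"])/.06).round(3))
cv2.imwrite("pics/w11.png",capture("wrist")[:,:,::-1])
E
```

```text
time_s: 9.15
tcp_pos: [0.5854, -0.122, 0.1999]
ee_rot: [[0.569, 0.823, 0.011], [0.823, -0.569, -0.001], [0.005, 0.01, -1.0]]
wrist_force: [0.2, -0.4, 0.4]
gripper_width: 0.763
[-0.081 -0.02  -0.149]
```

View pics/w11.png

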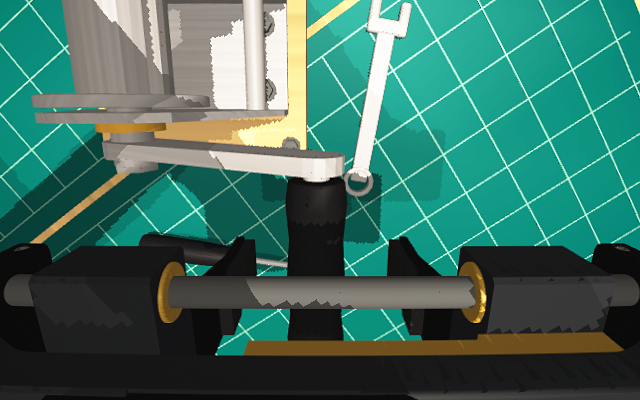

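The sleeve at u≈315 is centred between the fingers. I'll drop a little more and close.

```bash
python3 -m inch '[{"jaw":60,"x":-0.06,"y":0,"z":-0.15,"ax":0,"ay":0.06,"az":0},{"jaw":255,"x":0,"y":0,"z":0,"ax":0,"ay":0,"az":0},{"jaw":255,"x":0,"y":0,"z":0,"ax":0,"ay":0,"az":0},{"jaw":255,"x":0,"y":0,"z":0,"ax":0,"ay":0,"az":0},{"jaw":255,"x":0,"y":0,"z":0,"ax":0,"ay":0,"az":0}]'
```

```text
time_s: 9.82
tcp_pos: [0.5839, -0.1221, 0.1948]
ee_rot: [[0.568, 0.823, 0.008], [0.823, -0.568, -0.002], [0.003, 0.008, -1.0]]
wrist_force: [0.1, 0.4, 0.2]
gripper_width: 0.396
```

```bash
python3 -m inch '[{"jaw":255,"x":0,"y":0,"z":0,"ax":0,"ay":0,"az":0},{"jaw":255,"x":0,"y":0,"z":0,"ax":0,"ay":0,"az":0}]';python3 - <<'E'
from h import *
q=np.load("q.npy");t=sense()["tcp_pos"]
c,s=np.cos(q[2]),np.sin(q[2]);d=t[:2]-q[:2];print("winch xy",(c*d[0]+s*d[1])*1e3,(-s*d[0]+c*d[1])*1e3)
E
```

```text
time_s: 10.07
tcp_pos: [0.5829, -0.1215, 0.1944]
ee_rot: [[0.569, 0.822, 0.006], [0.823, -0.569, -0.0], [0.003, 0.005, -1.0]]
wrist_force: [-0.4, 0.5, 0.2]
gripper_width: 0.31
winch xy 110.54698676611561 -116.19604605033834
```

```bash
cat > st.py <<'E'
from h import *
q=np.load("q.npy");S=sense();t=S["tcp_pos"]
c,s=np.cos(q[2]),np.sin(q[2]);d=t[:2]-q[:2];x,y=(c*d[0]+s*d[1])*1e3,(-s*d[0]+c*d[1])*1e3
print("winch",round(x,1),round(y,1),round(t[2]*1e3,1),"d by x",np.arcsin(np.clip(x/125,-1,1)),"d by atan",np.arctan2(x,t[2]*1e3+14-150),"F",S["wrist_force"].round(1))
E
python3 -m inch '[{"jaw":255,"x":-0.17,"y":0.12,"z":0.32,"ax":0,"ay":0,"az":0},{"jaw":255,"x":-0.24,"y":0.17,"z":0.3,"ax":0,"ay":0,"az":0},{"jaw":255,"x":0,"y":0,"z":0,"ax":0,"ay":0,"az":0}]'; python3 st.py
```

```text
time_s: 10.45
tcp_pos: [0.5592, -0.1048, 0.2314]
ee_rot: [[0.57, 0.822, 0.008], [0.822, -0.57, -0.002], [0.003, 0.008, -1.0]]
wrist_force: [-2.3, 1.6, 0.6]
gripper_width: 0.313
winch 81.5 -116.2 231.4 d by x 0.7107049328525435 d by atan 0.7071846625411422 F [-2.3  1.6  0.6]
```

```bash
python3 -m inch '[{"jaw":255,"x":-0.29,"y":0.21,"z":0.24,"ax":0,"ay":0.03,"az":0},{"jaw":255,"x":-0.31,"y":0.22,"z":0.16,"ax":0,"ay":0,"az":0},{"jaw":255,"x":0,"y":0,"z":0,"ax":0,"ay":0,"az":0}]'; python3 st.py
```

```text
time_s: 10.82
tcp_pos: [0.525, -0.0808, 0.2555]
ee_rot: [[0.57, 0.821, 0.006], [0.821, -0.57, -0.006], [-0.001, 0.008, -1.0]]
wrist_force: [-2.2, 2.7, -0.5]
gripper_width: 0.313
winch 39.8 -116.2 255.5 d by x 0.3236479499419958 d by atan 0.3212714815389549 F [-2.2  2.7 -0.5]
```

```bash
python3 -m inch '[{"jaw":255,"x":-0.26,"y":0.19,"z":0.06,"ax":0.03,"ay":0.03,"az":0},{"jaw":255,"x":-0.2,"y":0.14,"z":0.02,"ax":0,"ay":0,"az":0},{"jaw":255,"x":0,"y":0,"z":0,"ax":0,"ay":0,"az":0},{"jaw":255,"x":0,"y":0,"z":0,"ax":0,"ay":0,"az":0}]'; python3 st.py
```

```text
time_s: 11.32
tcp_pos: [0.5003, -0.0633, 0.2616]
ee_rot: [[0.57, 0.821, 0.005], [0.821, -0.57, -0.006], [-0.002, 0.008, -1.0]]
wrist_force: [-0.9, -1.1, 3.4]
gripper_width: 0.314
winch 9.5 -116.2 261.6 d by x 0.0759548278226416 d by atan 0.07534802609803272 F [-0.9 -1.1  3.4]
```

```bash
python3 -m inch '[{"jaw":255,"x":-0.13,"y":0.09,"z":0,"ax":0,"ay":0,"az":0},{"jaw":255,"x":0,"y":0,"z":0,"ax":0,"ay":0,"az":0},{"jaw":255,"x":0,"y":0,"z":0,"ax":0,"ay":0,"az":0}]'; python3 st.py; python3 - <<'E'
from h import *
im=capture("scene")[:,:,::-1].copy();cv2.imwrite("pics/s12.png",cv2.resize(im[110:290,220:380],None,fx=3.3,fy=3.3,interpolation=cv2.INTER_CUBIC))
E
```

```text
time_s: 11.7
tcp_pos: [0.493, -0.0581, 0.262]
ee_rot: [[0.57, 0.821, 0.007], [0.821, -0.57, -0.007], [-0.002, 0.009, -1.0]]
wrist_force: [1.0, -2.4, 2.5]
gripper_width: 0.312
winch 0.5 -116.2 262.0 d by x 0.0042352690018403905 d by atan 0.004200400805818474 F [ 1.  -2.4  2.5]
```

View pics/s12.png

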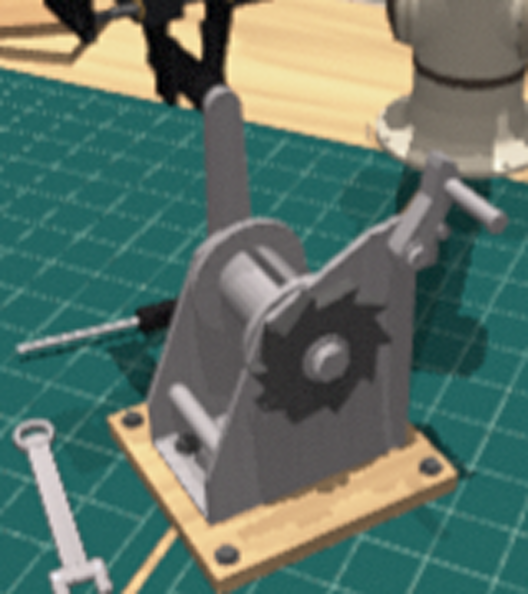

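The crank stands up and the pawl is still on its stop. I'll release and rise.

```bash
python3 -m inch '[{"jaw":60,"x":0,"y":0,"z":0,"ax":0,"ay":0,"az":0},{"jaw":60,"x":0,"y":0,"z":0,"ax":0,"ay":0,"az":0},{"jaw":60,"x":0,"y":0,"z":0,"ax":0,"ay":0,"az":0},{"jaw":60,"x":0,"y":0,"z":0.3,"ax":0,"ay":0,"az":0},{"jaw":60,"x":0,"y":0,"z":0.6,"ax":0,"ay":0,"az":0},{"jaw":60,"x":0,"y":0,"z":0.9,"ax":0,"ay":0,"az":0},{"jaw":60,"x":0,"y":0,"z":0.3,"ax":0,"ay":0,"az":0},{"jaw":60,"x":0,"y":0,"z":0,"ax":0,"ay":0,"az":0}]'; python3 st.py; python3 - <<'E'
from h import *
q=np.load("q.npy")
for n in ("scene","side","wrist"):
    p=camera_params(n);im=capture(n)[:,:,::-1].copy();cv2.imwrite(f"pics/{n}13.png",im)
    for d in (-.05,0,.05): print(n,d,proj(p,W(q,[grip(d,-165),grip(d,-73)])).round(1).tolist())
im=cv2.imread("pics/side13.png");cv2.imwrite("pics/si13c.png",cv2.resize(im[150:300,260:390],None,fx=4,fy=4,interpolation=cv2.INTER_CUBIC))
E
```

```text
time_s: 12.75
tcp_pos: [0.4913, -0.0571, 0.3876]
ee_rot: [[0.57, 0.822, -0.001], [0.822, -0.57, -0.005], [-0.004, 0.002, -1.0]]
wrist_force: [0.0, 0.6, -0.8]
gripper_width: 0.761
winch -1.4 -116.3 387.6 d by x -0.010960085236641789 d by atan -0.005446007752914202 F [ 0.   0.6 -0.8]
scene -0.05 [[271.1, 124.5], [288.5, 139.6]]
scene 0 [[268.7, 125.0], [286.0, 140.2]]
scene 0.05 [[266.3, 125.7], [283.5, 140.9]]
side -0.05 [[313.9, 245.6], [313.6, 214.1]]
side 0 [[316.9, 245.6], [316.4, 214.0]]
side 0.05 [[319.9, 245.6], [319.2, 214.0]]
wrist -0.05 [[316.3, 252.3], [316.7, 142.9]]
wrist 0 [[323.7, 252.4], [324.8, 142.9]]
wrist 0.05 [[331.1, 252.4], [332.9, 143.0]]
```

View pics/si13c.png

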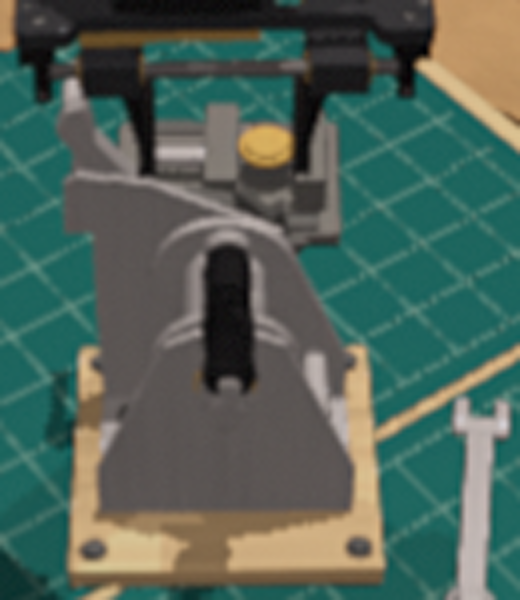

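View pics/wrist13.png

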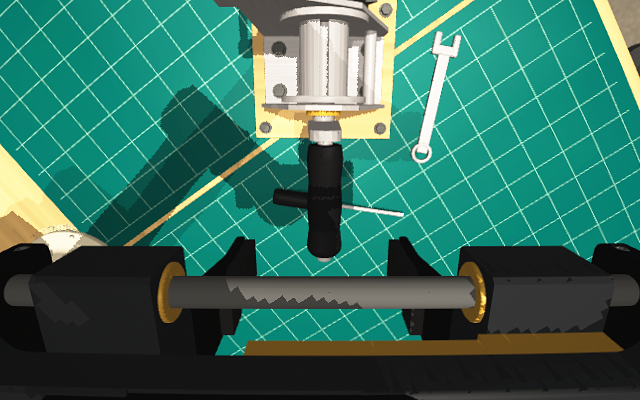

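The grip end is at side (317.5,246.7) and the sleeve at wrist u≈324, so the drum reads about 0.00 to 0.01. Back to the pawl.

```bash
python3 -m inch '[{"jaw":130,"x":0.1,"y":0.4,"z":0,"ax":0,"ay":0,"az":0},{"jaw":130,"x":0.17,"y":0.8,"z":0,"ax":0,"ay":0,"az":0},{"jaw":130,"x":0.17,"y":0.8,"z":0,"ax":0,"ay":0,"az":0},{"jaw":130,"x":0.17,"y":0.8,"z":0,"ax":0,"ay":0,"az":0},{"jaw":130,"x":0.17,"y":0.75,"z":0,"ax":0,"ay":0,"az":0},{"jaw":130,"x":0,"y":0,"z":0,"ax":0,"ay":0,"az":0},{"jaw":130,"x":0,"y":0,"z":0,"ax":0,"ay":0,"az":0}]'; python3 - <<'E'
from h import *
q=np.load("q.npy");print(((W(q,np.array(bar(2.1,97))-[0,0,19])[0]-sense()["tcp_pos"])/.06).round(3))
E
```

```text
time_s: 13.78
tcp_pos: [0.5347, 0.1609, 0.3739]
ee_rot: [[0.572, 0.82, -0.024], [0.82, -0.572, -0.014], [-0.025, -0.012, -1.0]]
wrist_force: [-0.5, -0.3, -0.0]
gripper_width: 0.49
[ 0.101  0.135 -2.33 ]
```

```bash
python3 -m inch '[{"jaw":130,"x":0.1,"y":0.13,"z":-0.2,"ax":0.08,"ay":-0.14,"az":0},{"jaw":130,"x":0,"y":0,"z":-0.6,"ax":0,"ay":0,"az":0},{"jaw":130,"x":0,"y":0,"z":-0.3,"ax":0,"ay":0,"az":0},{"jaw":130,"x":0,"y":0,"z":0,"ax":0,"ay":0,"az":0}]'; python3 - <<'E'
from h import *
q=np.load("q.npy");print(((W(q,np.array(bar(2.1,97))-[0,0,19])[0]-sense()["tcp_pos"])/.06).round(3))
cv2.imwrite("pics/w14.png",capture("wrist")[100:340,160:500,::-1])
E
```

```text
time_s: 14.28
tcp_pos: [0.5397, 0.1637, 0.3058]
ee_rot: [[0.577, 0.817, -0.0], [0.817, -0.577, -0.0], [-0.0, 0.0, -1.0]]
wrist_force: [0.0, -0.5, 0.6]
gripper_width: 0.487
[ 0.018  0.089 -1.194]
```

View pics/w14.png

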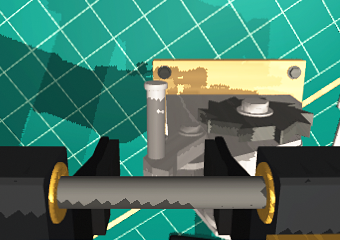

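```bash
python3 -m inch '[{"jaw":130,"x":0.01,"y":0.1,"z":-0.2,"ax":0,"ay":0,"az":0},{"jaw":130,"x":0,"y":0,"z":-0.5,"ax":0,"ay":0,"az":0},{"jaw":130,"x":0,"y":0,"z":-0.4,"ax":0,"ay":0,"az":0},{"jaw":130,"x":0,"y":0,"z":0,"ax":0,"ay":0,"az":0}]'; python3 - <<'E'
from h import *
q=np.load("q.npy");print(((W(q,np.array(bar(2.1,97))-[0,0,19])[0]-sense()["tcp_pos"])/.06).round(3))
cv2.imwrite("pics/w15.png",capture("wrist")[100:340,160:500,::-1])
E
```

```text
time_s: 14.82
tcp_pos: [0.542, 0.1703, 0.2413]
ee_rot: [[0.578, 0.816, 0.007], [0.816, -0.578, 0.004], [0.007, 0.004, -1.0]]
wrist_force: [-0.3, -1.2, 0.3]
gripper_width: 0.489
[-0.02  -0.021 -0.119]
```

View pics/w15.png

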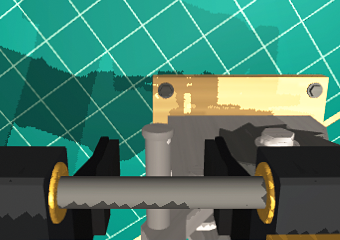

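```bash
python3 -m inch '[{"jaw":255,"x":-0.02,"y":-0.01,"z":-0.07,"ax":0,"ay":0,"az":0},{"jaw":255,"x":0,"y":0,"z":0,"ax":0,"ay":0,"az":0},{"jaw":255,"x":0,"y":0,"z":0,"ax":0,"ay":0,"az":0},{"jaw":255,"x":0,"y":0,"z":0,"ax":0,"ay":0,"az":0},{"jaw":255,"x":0,"y":0,"z":0,"ax":0,"ay":0,"az":0}]'; python3 -m inch '[{"jaw":255,"x":0.13,"y":-0.09,"z":0.07,"ax":0,"ay":0,"az":0},{"jaw":255,"x":0.2,"y":-0.14,"z":0.04,"ax":0,"ay":0,"az":0},{"jaw":255,"x":0,"y":0,"z":0,"ax":0,"ay":0,"az":0}]'; python3 st.py
```

```text
time_s: 15.5
tcp_pos: [0.5428, 0.1711, 0.2419]
ee_rot: [[0.577, 0.817, 0.015], [0.817, -0.577, 0.008], [0.016, 0.008, -1.0]]
wrist_force: [0.7, -0.3, -1.5]
gripper_width: 0.129
time_s: 15.88
tcp_pos: [0.5597, 0.1589, 0.2497]
ee_rot: [[0.576, 0.817, 0.009], [0.817, -0.576, 0.012], [0.015, 0.0, -1.0]]
wrist_force: [-1.0, 0.9, -0.3]
gripper_width: 0.125
winch -70.0 99.7 249.7 d by x -0.5941679449500197 d by atan -0.5517548493935764 F [-1.   0.9 -0.3]
```

```bash
python3 -m inch '[{"jaw":255,"x":0.2,"y":-0.14,"z":-0.06,"ax":0,"ay":0.05,"az":0},{"jaw":255,"x":0.19,"y":-0.13,"z":-0.12,"ax":0,"ay":0,"az":0},{"jaw":255,"x":0.1,"y":-0.07,"z":-0.12,"ax":0,"ay":0,"az":0},{"jaw":255,"x":0,"y":0,"z":0,"ax":0,"ay":0,"az":0}]'; python3 st.py
```

```text
time_s: 16.38
tcp_pos: [0.5891, 0.138, 0.2341]
ee_rot: [[0.575, 0.818, 0.0], [0.818, -0.575, 0.012], [0.01, -0.007, -1.0]]
wrist_force: [-1.1, 0.2, -0.2]
gripper_width: 0.123
winch -33.9 99.5 234.1 d by x -0.27423173792008115 d by atan -0.33236929043519303 F [-1.1  0.2 -0.2]
```

```bash
python3 -m inch '[{"jaw":255,"x":0.14,"y":-0.1,"z":-0.2,"ax":0.06,"ay":0,"az":0},{"jaw":255,"x":0.07,"y":-0.05,"z":-0.19,"ax":0,"ay":0,"az":0},{"jaw":255,"x":0,"y":0,"z":0,"ax":0,"ay":0,"az":0}]'; python3 st.py;  python3 - <<'E'
from h import *
im=capture("scene")[:,:,::-1].copy();cv2.imwrite("pics/s16.png",cv2.resize(im[110:290,220:380],None,fx=3.3,fy=3.3,interpolation=cv2.INTER_CUBIC))
E
```

```text
time_s: 16.75
tcp_pos: [0.6013, 0.1294, 0.2084]
ee_rot: [[0.575, 0.818, -0.002], [0.818, -0.575, 0.024], [0.019, -0.015, -1.0]]
wrist_force: [0.1, 1.2, 1.0]
gripper_width: 0.127
winch -18.9 99.5 208.4 d by x -0.1517898715360261 d by atan -0.255527472554512 F [0.1 1.2 1. ]
```

View pics/s16.png

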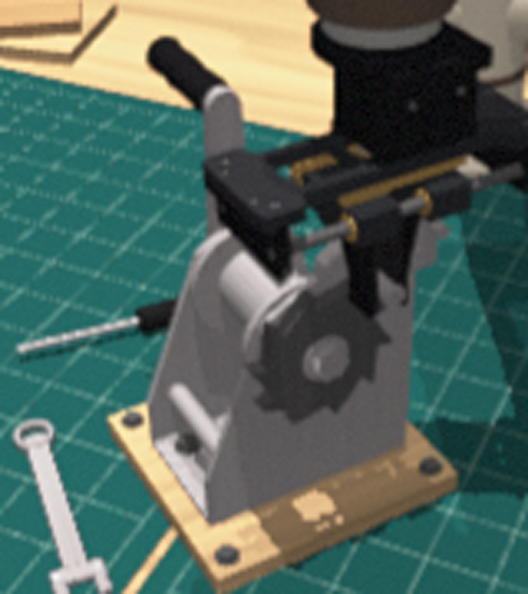

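```bash
python3 -m inch '[{"jaw":255,"x":0.02,"y":-0.01,"z":-0.1,"ax":0.1,"ay":0,"az":0},{"jaw":255,"x":0.01,"y":0,"z":-0.08,"ax":0,"ay":0,"az":0},{"jaw":255,"x":0,"y":0,"z":0,"ax":0,"ay":0,"az":0}]'; python3 st.py
```

```text
time_s: 17.18
tcp_pos: [0.6028, 0.1286, 0.1978]
ee_rot: [[0.575, 0.818, -0.002], [0.818, -0.574, 0.042], [0.034, -0.026, -0.999]]
wrist_force: [-0.9, 0.9, 1.7]
gripper_width: 0.124
winch -17.2 99.7 197.8 d by x -0.1382526316357795 d by atan -0.27197897256997045 F [-0.9  0.9  1.7]
```

```bash
python3 -m inch '[{"jaw":130,"x":0,"y":0,"z":0,"ax":0,"ay":0,"az":0},{"jaw":130,"x":0,"y":0,"z":0,"ax":0,"ay":0,"az":0},{"jaw":130,"x":0,"y":0,"z":0,"ax":-0.1,"ay":0,"az":0},{"jaw":130,"x":0,"y":0,"z":0.3,"ax":-0.1,"ay":0,"az":0},{"jaw":130,"x":0,"y":0,"z":0.6,"ax":0,"ay":0,"az":0},{"jaw":130,"x":0,"y":0,"z":0.9,"ax":0,"ay":0,"az":0},{"jaw":130,"x":0,"y":0,"z":0.9,"ax":0,"ay":0,"az":0},{"jaw":100,"x":0,"y":0,"z":0,"ax":0,"ay":0,"az":0},{"jaw":100,"x":0,"y":0,"z":0,"ax":0,"ay":0,"az":0}]'; python3 st.py; python3 - <<'E'
from h import *
q=np.load("q.npy")
for n in ("scene","side","wrist"):
    p=camera_params(n);im=capture(n)[:,:,::-1].copy();cv2.imwrite(f"pics/{n}17.png",im)
    for d in (-.05,0,.05): print(n,d,proj(p,W(q,[grip(d,-165)])).round(1).tolist())
    for a in (0,.09,.17): print(n,a,proj(p,W(q,[bar(a,117)])).round(1).tolist())
im=cv2.imread("pics/side17.png");cv2.imwrite("pics/si17c.png",cv2.resize(im[150:300,260:390],None,fx=4,fy=4,interpolation=cv2.INTER_CUBIC))
im=cv2.imread("pics/scene17.png");cv2.imwrite("pics/sc17c.png",cv2.resize(im[110:290,220:380],None,fx=3.3,fy=3.3,interpolation=cv2.INTER_CUBIC))
im=cv2.imread("pics/wrist17.png");cv2.imwrite("pics/w17c.png",cv2.resize(im[60:260,200:460],None,fx=3,fy=3,interpolation=cv2.INTER_CUBIC))
E
```

```text
time_s: 18.3
tcp_pos: [0.6026, 0.1284, 0.3626]
ee_rot: [[0.575, 0.818, -0.001], [0.818, -0.575, 0.001], [-0.0, -0.001, -1.0]]
wrist_force: [-0.1, 0.8, -0.1]
gripper_width: 0.592
winch -17.3 99.5 362.6 d by x -0.13868826807606602 d by atan -0.07611228316103008 F [-0.1  0.8 -0.1]
scene -0.05 [[271.1, 124.5]]
scene 0 [[268.7, 125.0]]
scene 0.05 [[266.3, 125.7]]
scene 0 [[337.7, 205.4]]
scene 0.09 [[337.9, 203.6]]
scene 0.17 [[338.2, 201.9]]
side -0.05 [[313.9, 245.6]]
side 0 [[316.9, 245.6]]
side 0.05 [[319.9, 245.6]]
side 0 [[309.3, 179.4]]
side 0.09 [[309.3, 178.1]]
side 0.17 [[309.0, 176.9]]
wrist -0.05 [[332.4, 467.2]]
wrist 0 [[338.8, 467.3]]
wrist 0.05 [[345.3, 467.1]]
wrist 0 [[323.1, 167.4]]
wrist 0.09 [[322.9, 168.3]]
wrist 0.17 [[322.3, 169.1]]
```

View pics/si17c.png

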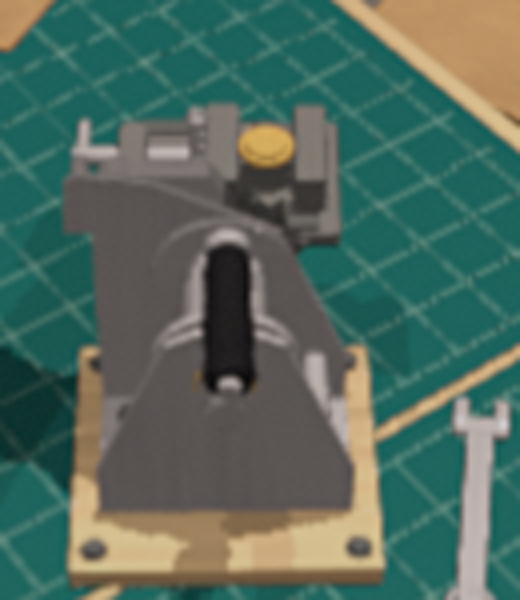

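View pics/sc17c.png

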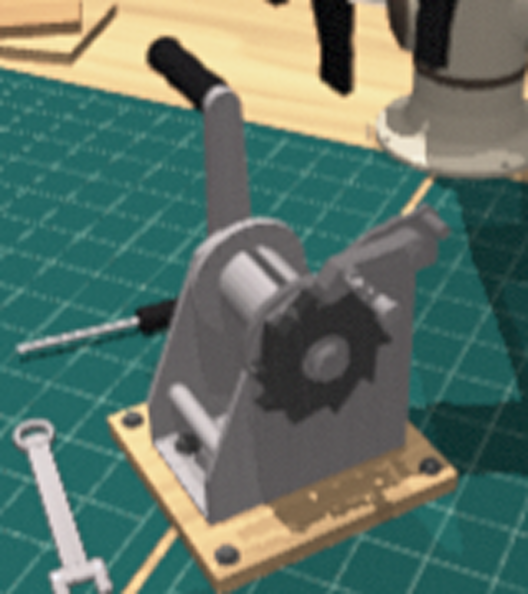

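View pics/w17c.png

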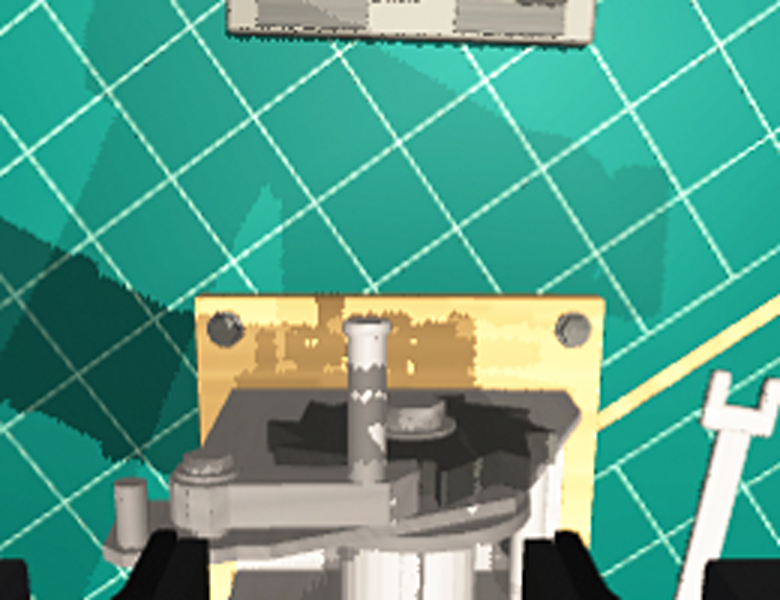

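Compared with the first picture, the bar tip has dropped about 3 px (198.8 to 201.8). I'll compare the two at the same scale.

```bash
python3 - <<'E'
import cv2,numpy as np
r=[cv2.resize(cv2.imread(f"pics/{n}.png")[165:250,280:360],None,fx=5,fy=5,interpolation=cv2.INTER_CUBIC) for n in ("scene0","scene17")]
cv2.imwrite("pics/cmp.png",np.hstack(r))
E
```

```text
(no output)
```

View pics/cmp.png

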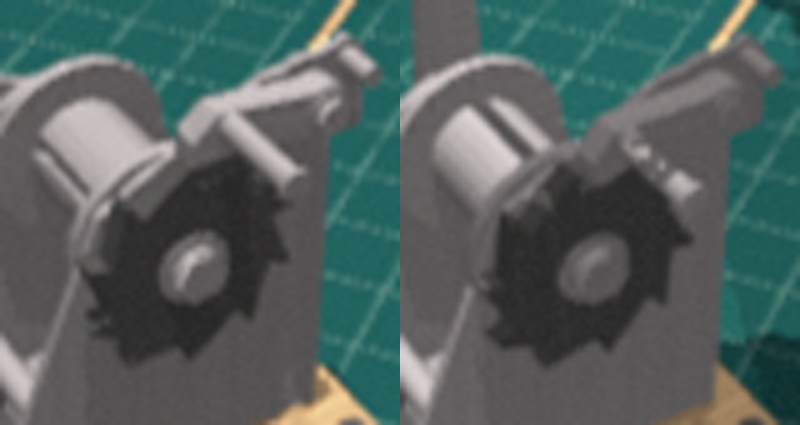

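The pawl's nose now sits lower, between two teeth. The bar tip went from (290,175) to (685-400,187) in the 5x crops, and the slot faces up. The gripper is clear, so I'll hand in.

```bash
python3 -c "
from station import *
print(finish_job())"
```

```text
the job is handed in; nothing more can be done
None
```

I threw the pawl back onto its stop, wound the crank backward until it stood straight up, and flipped the pawl forward between two teeth. I handed the job in at about 18.5 s of the 59 s allowed, with the gripper open and clear above the winch.

**Pawl back:** with the gripper clear of it, the lifting bar appeared within about 1.5 px of where it should be at 2.1 rad, its stop.

**Crank:** it went from about 1.08 rad to upright. My last checks put the drum at 0.00 to 0.01 rad in the side and wrist views, and the slot is visible on top.

**Pawl forward:** the bar sits 0.12 to 0.15 rad lower than at the start, when the pawl lay on the wheel. That puts the pawl at about 0.02 to 0.05 rad, with the nose between two teeth.
- Read directly, the scene camera gave about 0.17 rad, which would mean resting on a tip. I discounted it because the same camera had also read about 0.1 rad too high before I moved anything.
- I did not test the lock by pushing the crank.

**Forces and other tools:** the wrist forces I printed stayed below about 15 N. No move went near the wrench, screwdriver or vise, and I saw no change in them in the pictures, but I did not measure their positions.

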